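Slide the spacer along the rail into the corner nest

ROBOT

A 6-joint arm with a two-finger parallel gripper is mounted at the origin on the work surface. World frame = base frame: x ahead of the robot, y to its left, z up, the work surface at z = 0. Lengths are in m, angles in rad, forces in N, time in s.
With the tool pointing down it reaches from about 0.325 to 0.775 m from the base axis. Payload 5.5 kg.
Tool frame: the origin (TCP) lies midway between the tips of the shut fingers; the grasp point (between the pads) lies 19 mm behind it; z points along the fingers, y is the direction in which the jaws open and shut (so a half turn about z gives the same grasp; the last joint's range is limited). The gripper opens to 88 mm and grips with 3 to 60 N. Pads are 20 mm wide; open, the fingers measure 115 mm over their backs; the gripper's body (75 mm by 178 mm) begins 61 mm behind the grasp point.
Start: joints at [-1.346, 0.091, 1.231, -0, 1.82, -0.057], TCP at [0.167, -0.576, 0.223] pointing down, gripper open.
Joint ranges: [-2.87, 2.87], [-0.86, 2.18], [0.17, 2.46], [-1.51, 4.65], [0.06, 2.69], [-2.65, 2.65]. Speed limits (rad/s): [2.57, 2.57, 3.01, 3.14, 3.14, 3.14].

INTERFACE

Orientations are given as a rotation vector (axis times angle).
In Python, from plant import r gives the robot as it stands.
- The arm moves only by the tool send_rows, never from a script. Its arguments are lists of equal length, an entry for each row: "hand": the closure, from 0 (fully open) to 1 (shut); "linear": the shift along the tool's x, y, z in m, a list of three; "twist": the turn, a rotation vector about the tool's x, y, z in degrees, a list of three. In form: {"hand": [hand, ...], "linear": [[tx, ty, tz], ...], "twist": [[ax, ay, az], ...]}. A call has 1 to 20 rows; each row shifts and turns the pose as measured when the row begins, along the tool's axes as they then stand; what a row does not reach is not made up. A row lasts 1/12 s, in which the tool goes at most 41.7 mm and 7.16 degrees, less where a joint would pass 70% of its speed; a pose out of reach is approached as far as the arm can. A call is refused whole if a number of a shift passes 0.0417 or a number of a turn 7.16, either way. A call with a gripper value outside its range is refused whole. The fingers move at their own pace and stop on an object; "newtons" is the grip in N (left out, the last holds). Time passes only in rows, so rows that do not move let the fingers close. It gives the time, the measured TCP pose, the force and the opening at its end, in the units of the state.
- r.get_state(): the state, without advancing time (a new reading comes with each control period).
- r.get_image(name): name is "side" or "top"; returns a dict with "color" (384x512x3 uint8, red, green, blue), "depth" (384x512 float32, m along the optical axis (not along the pixel's ray), 0 where there is no reading), "fx", "fy", "cx", "cy" (pixels), "pose" (4x4, takes a point from camera to world coordinates). Camera axes: x right, y down, z forward; pixel columns grow to the right and rows downward; lengths in m; the calibration is good to about 2 mm. A picture is of the moment at which its call begins.
- r.job_done(): hands the job in, once; it reports no verdict.
The state is a dict: "time_s": time; "q": joint angles; "qd": joint speeds; "tau": joint torques, N m; "position": TCP position; "ee_rot": TCP orientation; "contact_force": force on the tool from outside, world axes, zero at the start; "torque": the same for the moment, N m; "grip_width": finger opening in m.
Only numpy, scipy, OpenCV 4.12 (cv2) and the standard library are available. Lean on these libraries where they do the work, as an engineer would, in place of code of your own. Each camera call takes 0.05 s, during which the arm holds its last target.

TASK

With the fingertips only, push the flat steel spacer on the marking-out plate flat against the long rail, out in the open part ahead of the corner pocket. Then, keeping it against the rail, slide it along into the pocket until it sits square and snug against both the rail and the end stop, and take the hand away. Never lift the spacer off the plate or tip it up, and do not disturb the two slugs, the brass disc or the hammer.

Things in the scene. Friction and masses are not known exactly. Their poses are not given: they have to be found in the camera images.
- nest_plate: Fixed ground-metal plate, 150 (x) x 240 (y) x 12 mm thick, on the bench, turned up to 20 degrees either way. Origin on the bench top, z up; the plate spans x -80 to +70 and y -120 to +120 mm, top at z = 12 mm. Three dark steel bars (rail, end stop, cheek) stand 10 mm above it, tops at z = 22 mm; together they make the corner pocket, 40 mm wide, open towards -y.
- rail (a point): Top edge of the long rail's working face, at plate x = +40, y = 0, z = 22 mm; the face looks to plate -x. The rail lies on the plate's far (+x) side, is 14 mm wide and runs from plate y = -106 to +109 mm. Axes as the plate's.
- stop (a point): Top edge of the end stop's working face, at plate x = +22, y = +95, z = 22 mm; the face looks to plate -y. The stop lies across the plate's +y end, x from -21 to +54 mm, 14 mm thick. Axes as the plate's.
- cheek (a point): Corner of the short cheek bar opposite the rail, at plate x = 0, y = +60, z = 22 mm: its face towards the rail is at x = 0, it is 14 mm wide (x -14 to 0), with a round nose of 7 mm radius at y = +60, and runs to the stop. Axes as the plate's.
- pocket (a point): Point on the plate's top (z = 12 mm in the plate's frame) at plate x = +22, y = +70 mm: where the spacer's origin lies when it sits fully home against rail and stop. Axes as the plate's: +x towards the rail, +y along the rail towards the stop.
- spacer: Loose flat steel spacer block, 36 (x) x 50 (y) x 14 mm high, about 0.2 kg, with two dark round marks on top, lying on the plate away from the rail and away from the pocket. Origin: centre of its underside, z up. Its long side (y) starts within 30 degrees of the rail's direction and ends along the rail. Ground and oiled: it slides easily, under 1 N; a fingertip holds better on it than it holds on the plate.
- slug_large: Bystander: round steel slug, 60 mm diameter, 40 mm high, standing on the bench off one end of the plate. Origin: centre of its underside.
- slug_small: Bystander: round steel slug, 40 mm diameter, 35 mm high, standing on the bench off the other end of the plate. Origin: centre of its underside.
- disc: Bystander: flat round brass disc, 28 mm diameter, 10 mm high, lying on the plate at its near (-x) edge, on the pocket's side. Origin: centre of its underside.
- hammer: Bystander: hand hammer, 240 mm long, lying on the bench beyond the rail, roughly along it. Its long axis is x, handle to -x.
Not all that is in view belongs to the job. Leave any blue or orange look-alike of the spacer alone.

How it is judged:
On the way, in this order (a step that is already met when the one before it is completed fails the run):
1. the spacer lies flat against the rail (within 3 mm, square within 4 degrees), still at least 40 mm short of home (x of spacer in the frame of pocket between -0.003 and 0.003 m and angle between the y axis of spacer and the y axis of pocket, either way round below 0.07 rad and y of spacer in the frame of pocket below -0.04 m), for 0.1 s.
2. the spacer is in the corner pocket, within 3 mm of both rail and stop (x of spacer in the frame of pocket between -0.003 and 0.003 m and angle between the y axis of spacer and the y axis of pocket, either way round below 0.07 rad and y of spacer in the frame of pocket between -0.003 and 0.003 m), for 0.2 s.
At the end, for the whole second after the job is handed in: The spacer lies flat and at rest on the plate in the pocket, within 3 mm of the rail and within 3 mm of the end stop, square to them within 4 degrees (all of step 2 and z of spacer in the frame of pocket below 0.002 m and angle between spacer's own z axis and vertical below 0.05 rad and linear speed of spacer below 0.01 m/s); the robot touches nothing.
It fails at once if the spacer is lifted more than 4 mm off the plate (z of spacer in the frame of pocket above 0.004 m).
It fails at once if the spacer is tipped by more than 9 degrees (angle between spacer's own z axis and vertical above 0.15 rad).
It fails at once if on the last 40 mm to the pocket the spacer is more than 6 mm away from the rail (y of spacer in the frame of pocket above -0.04 m and x of spacer in the frame of pocket below -0.006 m).
It fails at once if a slug, the brass disc or the hammer is moved more than 10 mm (distance of any of slug_large, slug_small, disc, hammer from where it was at the start of the episode above 0.01 m).
It also fails if it takes over 54 s, if anything falls off the work surface, if the arm or the gripper's body presses on something with over 40 N, if the wrist force passes 120 N, or if a joint passes its speed limit or range.

## Working session

There is one attempt and no reset: what is moved stays moved. The work goes in short steps, Python scripts to look and compute and a tool call to move; the robot and the scene stay as the last step left them, time stands still between calls to the robot, and variables do not carry over. Pictures are saved under pics/ and viewed, and the job is handed in when it is done.

Besides the shell and the picture viewer there is one more tool, called after "Request:" by a JSON object that holds its "method" and its "body". send_rows: Moves the arm, as the interface text tells. Its arguments: {"type":"object","properties":{"hand":{"type":"array","items":{"type":"number"}},"linear":{"type":"array","items":{"type":"array","items":{"type":"number"}}},"twist":{"type":"array","items":{"type":"array","items":{"type":"number"}}},"newtons":{"type":"number"}},"required":["hand","linear","twist"]}

```bash
mkdir -p pics; ls
python3 - <<'E'
from plant import r
import cv2,numpy as np
for n in("top","side"):
    d=r.get_image(n); cv2.imwrite(f"pics/{n}0.png",d["color"][:,:,::-1]); np.savez(f"{n}0.npz",**d)
    print(n,d["fx"],d["cx"],d["cy"],np.round(d["pose"],3).tolist())
s=r.get_state();print(s)
E
```

```text
pics
top 488.76366433876984 259.88589792864684 187.9022322743621 [[-0.022, -0.992, 0.124, 0.475], [-1.0, 0.024, 0.013, -0.027], [-0.016, -0.124, -0.992, 0.975], [0.0, 0.0, 0.0, 1.0]]
side 448.18958083400946 253.39803542297003 190.78240145045226 [[-0.712, -0.378, 0.592, 0.019], [-0.702, 0.382, -0.601, 0.578], [0.001, -0.844, -0.537, 0.56], [0.0, 0.0, 0.0, 1.0]]
{'time_s': 0.1, 'q': array([-1.34570560e+00,  9.18115396e-02,  1.23175930e+00,  2.34052703e-05,
        1.81981937e+00, -5.66816621e-02]), 'qd': array([-0.00123385, -0.00169543, -0.00291667,  0.00290093, -0.00050706,
        0.00020421]), 'tau': array([ 4.04170001e-03, -4.47856414e+01, -4.07570744e+01,  7.02569936e-02,
        2.83690175e-02, -1.10723086e-04]), 'position': array([ 0.16679121, -0.57606979,  0.2216067 ]), 'ee_rot': array([-3.10868897e+00, -4.40901424e-01,  2.01851538e-04]), 'contact_force': array([-0.07333206, -0.93471204,  0.09031574]), 'torque': array([0.03066845, 0.01398612, 0.05733958]), 'grip_width': 0.08783682215902532}
```

View pics/top0.png

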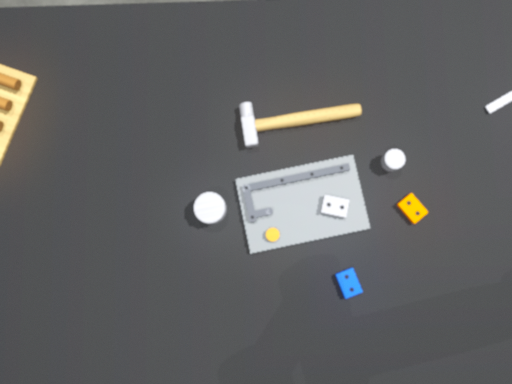

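View pics/side0.png

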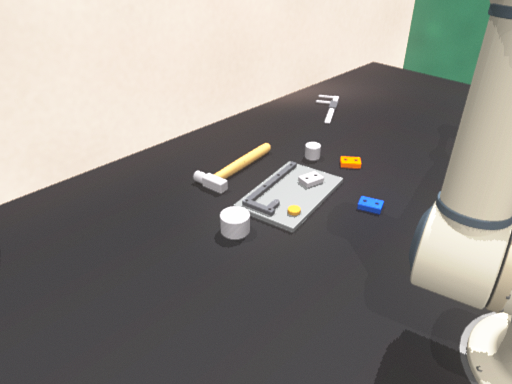

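```bash
cat > h.py <<'E'
import numpy as np,cv2
from plant import r
def load(n):return dict(np.load(n))
def pt(d,u,v,z):
    P=d["pose"];ray=P[:3,:3]@np.array([(u-d["cx"])/d["fx"],(v-d["cy"])/d["fy"],1]);o=P[:3,3]
    return o+ray*(z-o[2])/ray[2]
def crop(d,x0,y0,w,h,k,name):
    cv2.imwrite(name,cv2.resize(d["color"][y0:y0+h,x0:x0+w,::-1],None,fx=k,fy=k,interpolation=cv2.INTER_CUBIC))
E
python3 - <<'E'
from h import *
crop(load("top0.npz"),230,150,145,108,5.5,"pics/c0.png")
E
```

```text
(no output)
```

View pics/c0.png

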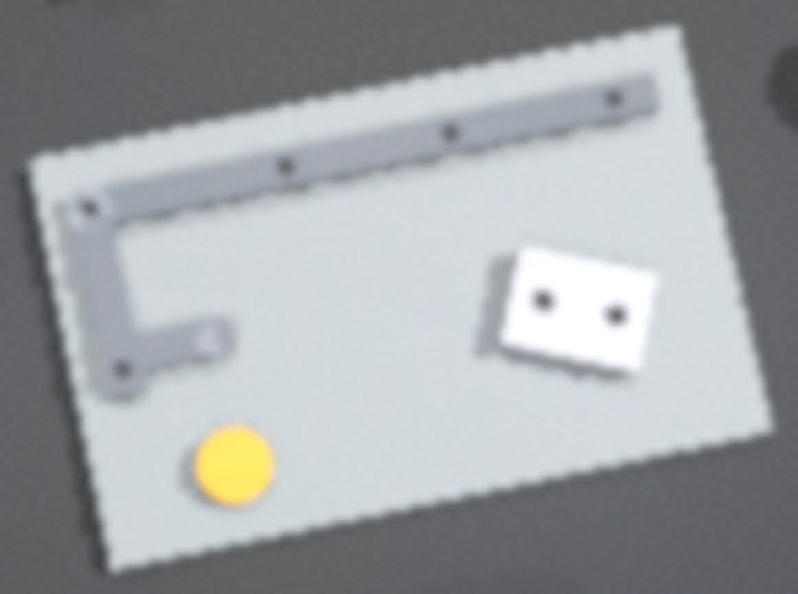

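```bash
cat >> h.py <<'E'
def cp(d,u,v,z,x0=230,y0=150,k=5.5): return pt(d,(u+.5)/k-.5+x0,(v+.5)/k-.5+y0,z)
def fit(A,B): # B = R A + t
    A=np.array(A,float);B=np.array(B,float);a=A-A.mean(0);b=B-B.mean(0)
    th=np.arctan2((a[:,0]*b[:,1]-a[:,1]*b[:,0]).sum(),(a*b).sum())
    R=np.array([[np.cos(th),-np.sin(th)],[np.sin(th),np.cos(th)]]);t=B.mean(0)-R@A.mean(0)
    return th,R,t,np.round((B-(A@R.T+t))*1e3,1)
E
python3 - <<'E'
from h import *
d=load("top0.npz")
B=[cp(d,*p,.012)[:2] for p in[(33,158),(680,28),(772,432),(110,570)]]
th,R,t,e=fit([(.07,.12),(.07,-.12),(-.08,-.12),(-.08,.12)],B);print("plate",np.degrees(th),t,e.tolist())
# rail face ends top edge z=22
for p in[(112,222),(655,112),(232,340),(85,207),(613,98),(450,132)]:
    print(p,np.round(R.T@(cp(d,*p,.022)[:2]-t)*1e3,1))
B=[cp(d,*p,.026)[:2] for p in[(518,246),(658,270),(635,375),(502,345)]]
a,Rs,ts,e=fit([(.018,.025),(.018,-.025),(-.018,-.025),(-.018,.025)],B);print("sp",np.degrees(a),ts,e.tolist())
print("in plate",R.T@(ts-t)*1e3,np.degrees(a-th), [np.round(R.T@(b-t)*1e3,1).tolist() for b in B])
print("marks",[np.round(R.T@(cp(d,*p,.026)[:2]-t)*1e3,1).tolist() for p in[(543,300),(617,315)]])
print("disc",R.T@(cp(d,235,466,.022)[:2]-t)*1e3)
# depth check
dz=d["depth"]
for u,v in[(325,207),(300,220),(290,180)]:
    D=dz[v,u];print(u,v,(d["pose"]@np.array([(u-d["cx"])/d["fx"]*D,(v-d["cy"])/d["fy"]*D,D,1]))[:3])
E
```

```text
plate 10.114306676382505 [ 0.56783857 -0.09642612] [[0.2, -0.6], [-0.1, -0.2], [0.6, 0.1], [-0.7, 0.7]]
(112, 222) [40.2 95.7]
(655, 112) [  40.3 -102.6]
(232, 340) [-9.7 62.2]
(85, 207) [ 47.4 104.2]
(613, 98) [ 48.3 -89. ]
(450, 132) [ 47.9 -29.3]
sp -12.794752870680053 [ 0.55519932 -0.15947113] [[-0.2, -0.0], [1.1, -0.4], [-0.7, 1.4], [-0.1, -1.0]]
in plate [-23.51432018 -59.84563809] -22.909059547062558 [[2.6, -43.8], [-15.6, -90.4], [-50.3, -74.4], [-30.7, -30.8]]
marks [[-18.0, -48.4], [-28.4, -72.8]]
disc [-53.59670716  70.07688634]
325 207 [ 0.55314317 -0.14043214  0.02676988]
300 220 [ 0.52972492 -0.09193314  0.01468302]
290 180 [ 0.60830488 -0.07429677  0.02278819]
```

```bash
cat >> h.py <<'E'
from scipy.spatial.transform import Rotation as Ro
TH=np.radians(10.11);RP=np.array([[np.cos(TH),-np.sin(TH)],[np.sin(TH),np.cos(TH)]]);TP=np.array([.56784,-.09643])
def where():
    s=r.get_state();R=Ro.from_rotvec(s["ee_rot"]).as_matrix();p=s["position"]
    q=RP.T@(p[:2]-TP)*1e3;yaw=np.degrees(np.arctan2(R[1,0],R[0,0])-TH)
    print("t",round(s["time_s"],2),"plate mm",np.round(q,1),"z",round(p[2]*1e3,1),"yaw rel plate",round(yaw,2),"tilt",np.round(R[:2,2],4),"w",round(s["grip_width"]*1e3,1),"F plate",np.round(RP.T@s["contact_force"][:2],2),round(s["contact_force"][2],2))
    return s,R
def go(x,y,z): # plate mm, world z mm -> tool shift
    s,R=where();w=np.array([*(TP+RP@np.array([x,y])/1e3),z/1e3])
    print("tool shift mm",np.round(R.T@(w-s["position"])*1e3,1))
E
python3 - <<'E'
from h import *
go(-75,-62,100)
d=load("top0.npz")
print(pt(d,348,284,.014),pt(d,412,208,.014))
E
```

```text
t 0.1 plate mm [-479.  -401.8] z 221.6 yaw rel plate 6.03 tilt [-0.0004  0.0018] w 87.8 F plate [-0.24 -0.91] 0.09
tool shift mm [ 437.5 -295.2  122.2]
[ 0.40423133 -0.18047422  0.014     ] [ 0.54820649 -0.31225722  0.014     ]
```

Request:
{"method": "send_rows", "body": {"hand": [0.77,0.77,0.77,0.77,0.77,0.77,0.77,0.77,0.77,0.77,0.77,0.77,0.77,0.77,0.77,0.77,0.77,0.77], "linear": [[0,0,0],[0.025,-0.021,0],[0.025,-0.021,0],[0.025,-0.021,0],[0.025,-0.021,0],[0.025,-0.021,0],[0.025,-0.021,0],[0.025,-0.021,0],[0.025,-0.021,0],[0.025,-0.021,0],[0.025,-0.021,0],[0.025,-0.021,0],[0.025,-0.021,0],[0.025,-0.021,0],[0.025,-0.021,0],[0.025,-0.021,0.02],[0.004,-0.004,0.03],[0,0,0.02]], "twist": [[0,0,6],[0,0,0],[0,0,0],[0,0,0],[0,0,0],[0,0,0],[0,0,0],[0,0,0],[0,0,0],[0,0,0],[0,0,0],[0,0,0],[0,0,0],[0,0,0],[0,0,0],[0,0,0],[0,0,0],[0,0,0]]}}

```text
time_s: 1.6
position: [0.4986, -0.1769, 0.1455]
ee_rot: [-3.118, -0.26, -0.002]
contact_force: [0.8, 0.1, -0.4]
grip_width: 0.0206
```

Run:
```python
from h import *
go(-75,-62,40)
d=r.get_image("side"); crop(d,180,130,200,150,4,"pics/s1.png")
d=r.get_image("top"); crop(d,230,150,145,108,5.5,"pics/t1.png")
```

```text
t 1.6 plate mm [-82.3 -67.1] z 145.5 yaw rel plate -0.59 tilt [0.     0.0125] w 20.6 F plate [ 0.78 -0.04] -0.36
tool shift mm [  7.   -3.9 105.6]
```

View pics/s1.png

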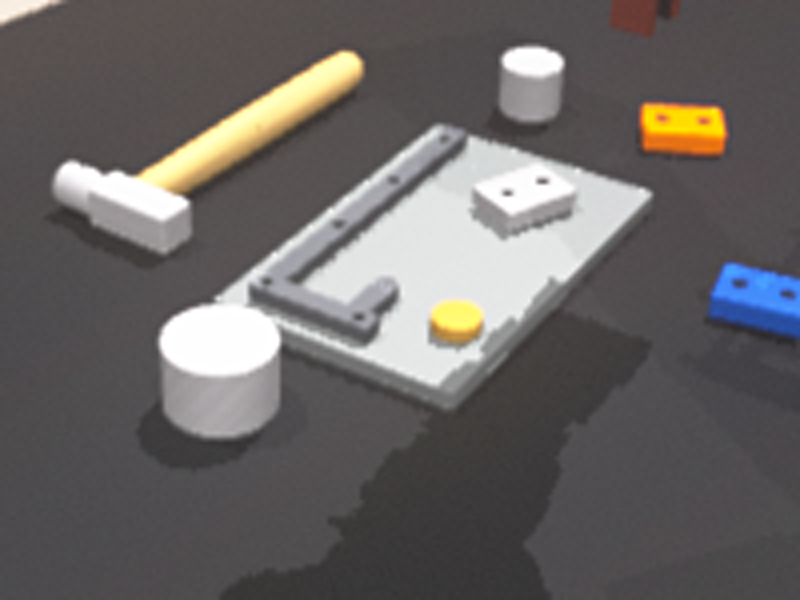

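View pics/t1.png

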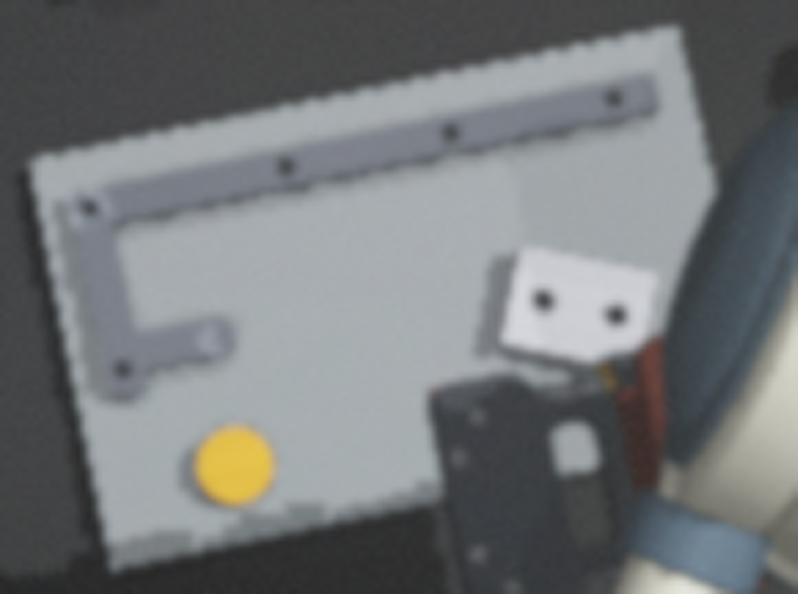

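The spacer is untouched, at crop pixels about (580,310), and the hand hangs above and behind it. I'll descend next.

Request:
{"method": "send_rows", "body": {"hand": [0.77,0.77,0.77,0.77,0.77,0.77], "linear": [[0.007,-0.004,0.025],[0,0,0.025],[0,0,0.025],[0,0,0.02],[0,0,0.01],[0,0,0]], "twist": [[0,0,-0.6],[0,0,0],[0,0,0],[0,0,0],[0,0,0],[0,0,0]]}}

```text
time_s: 2.2
position: [0.5039, -0.1746, 0.0425]
ee_rot: [-3.12, -0.269, -0.003]
contact_force: [-0.7, 0.4, -0.9]
grip_width: 0.0204
```

Run:
```python
from h import *
go(-75,-62,17)
d=r.get_image("side"); crop(d,180,130,200,150,4,"pics/s2.png")
```

```text
t 2.2 plate mm [-76.6 -65.8] z 42.5 yaw rel plate -0.25 tilt [0.0013 0.0103] w 20.4 F plate [-0.59  0.55] -0.9
tool shift mm [ 1.5 -3.5 25.6]
```

View pics/s2.png

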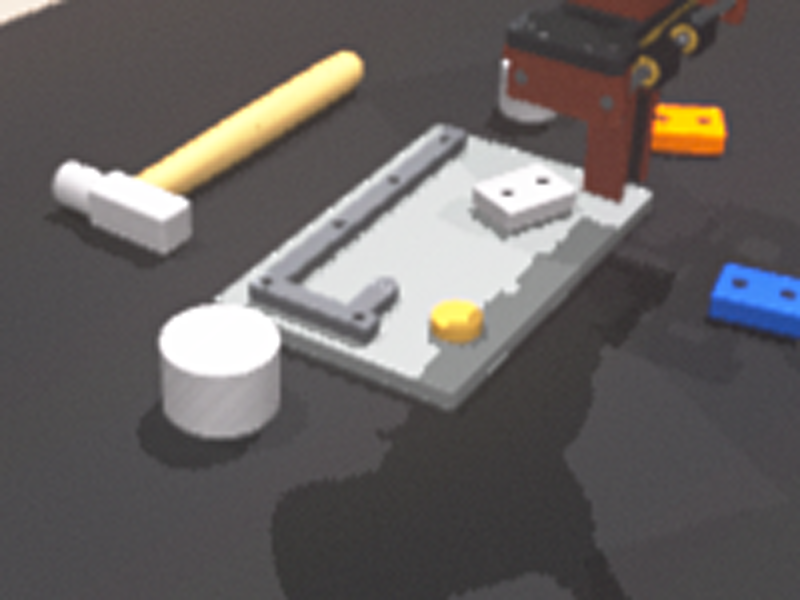

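Request:
{"method": "send_rows", "body": {"hand": [0.77,0.77,0.77], "linear": [[0.001,-0.004,0.012],[0,0,0.012],[0,0,0]], "twist": [[-0.6,0,-0.2],[0,0,0],[0,0,0]]}}

```text
time_s: 2.5
position: [0.5076, -0.1731, 0.0253]
ee_rot: [3.124, 0.272, 0.018]
contact_force: [-0.6, 0.1, -0.2]
grip_width: 0.02
```

Run:
```python
from h import *
go(-20,-62,17)
```

```text
t 2.5 plate mm [-72.8 -64.9] z 25.3 yaw rel plate -0.15 tilt [ 0.0122 -0.0043] w 20.0 F plate [-0.57  0.21] -0.22
tool shift mm [52.7 -3.1  8.8]
```

Request:
{"method": "send_rows", "body": {"hand": [0.77,0.77,0.77], "linear": [[0,-0.003,0.008],[0,0,0],[0,0,0]], "twist": [[0,-0.6,-0.1],[0,0,0],[0,0,0]]}}

```text
time_s: 2.75
position: [0.5086, -0.1712, 0.0199]
ee_rot: [3.122, 0.274, 0.006]
contact_force: [-0.2, -0.0, 0.8]
grip_width: 0.0205
```

Run:
```python
from h import *
go(-20,-62,17)
```

```text
t 2.75 plate mm [-71.4 -63.2] z 19.9 yaw rel plate -0.09 tilt [ 0.0048 -0.0077] w 20.5 F plate [-0.19  0.01] 0.81
tool shift mm [51.4 -1.3  3.1]
```

Request:
{"method": "send_rows", "body": {"hand": [0.77,0.77,0.77,0.77,0.77,0.77,0.77,0.77,0.77,0.77], "linear": [[0,-0.001,0.003],[0.004,0,0],[0.004,0,0],[0.004,0,0],[0.004,0,0],[0.004,0,0],[0.004,0,0],[0.004,0,0],[0.004,0,0],[0,0,0]], "twist": [[0,0,0],[0,0,0],[0,0,0],[0,0,0],[0,0,0],[0,0,0],[0,0,0],[0,0,0],[0,0,0],[0,0,0]]}}

```text
time_s: 3.58
position: [0.5443, -0.1645, 0.0184]
ee_rot: [3.12, 0.273, 0.009]
contact_force: [0.3, 0.1, 0.4]
grip_width: 0.0202
```

Run:
```python
from h import *
go(-10,-62,17)
d=r.get_image("side"); crop(d,180,130,200,150,4,"pics/s3.png")
d=r.get_image("top"); crop(d,230,150,145,108,5.5,"pics/t3.png")
```

```text
t 3.58 plate mm [-35.1 -62.9] z 18.4 yaw rel plate -0.09 tilt [ 0.0063 -0.0087] w 20.2 F plate [0.3  0.09] 0.39
tool shift mm [25.1 -1.   1.5]
```

View pics/s3.png

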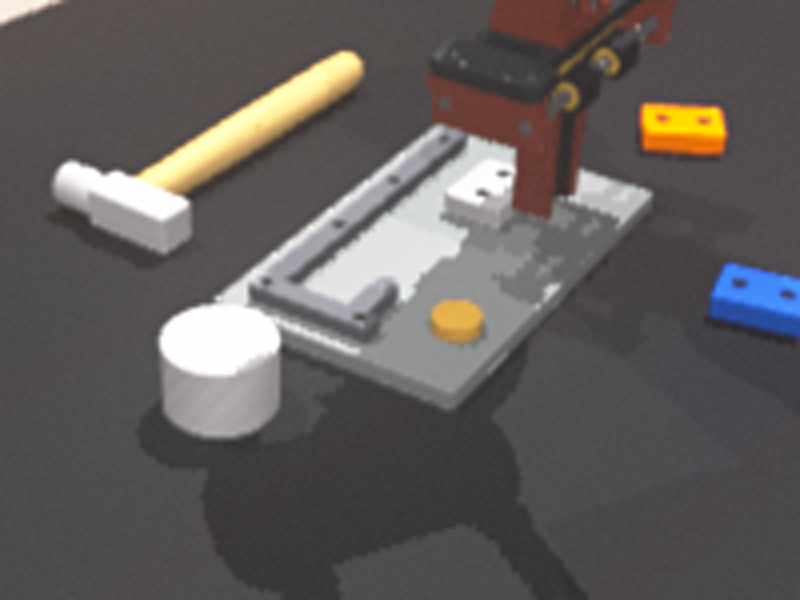

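View pics/t3.png

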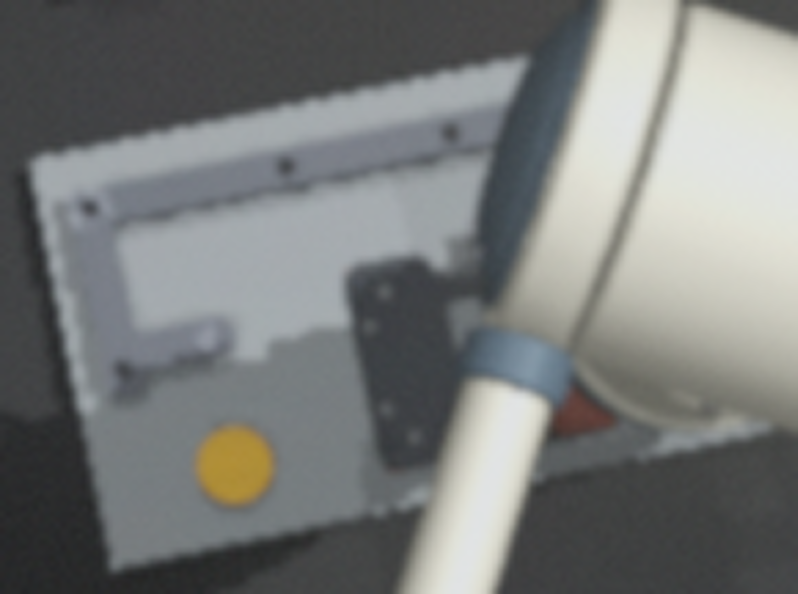

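The side view shows the spacer squared up against the fingertips, about 25 mm short of the rail; the arm hides it in the top view.

Request:
{"method": "send_rows", "body": {"hand": [0.77,0.77,0.77,0.77,0.77,0.77,0.77], "linear": [[0.004,0,0.001],[0.004,0,0],[0.004,0,0],[0.004,0,0],[0.004,0,0],[0.002,0,0],[0,0,0]], "twist": [[0,0,0],[0,0,0],[0,0,0],[0,0,0],[0,0,0],[0,0,0],[0,0,0]]}}

```text
time_s: 4.27
position: [0.5671, -0.1605, 0.0172]
ee_rot: [3.121, 0.273, 0.006]
contact_force: [-1.3, -0.0, 0.6]
grip_width: 0.02
```

Run:
```python
from h import *
go(-6,-62,17)
```

```text
t 4.27 plate mm [-12. -63.] z 17.2 yaw rel plate -0.12 tilt [ 0.0049 -0.0087] w 20.0 F plate [-1.29  0.2 ] 0.62
tool shift mm [ 6.  -1.   0.2]
```

Request:
{"method": "send_rows", "body": {"hand": [0.77,0.77,0.77,0.77,0.77], "linear": [[0.001,0,0],[0.001,0,0],[0.001,0,0],[0.001,0,0],[0,0,0]], "twist": [[0,0,0],[0,0,0],[0,0,0],[0,0,0],[0,0,0]]}}

```text
time_s: 4.68
position: [0.5713, -0.1598, 0.0172]
ee_rot: [3.121, 0.273, 0.006]
contact_force: [0.7, 0.1, -0.3]
grip_width: 0.0202
```

Run:
```python
from h import *
go(-6,-62,17)
```

```text
t 4.68 plate mm [ -7.7 -63. ] z 17.2 yaw rel plate -0.12 tilt [ 0.0045 -0.0087] w 20.2 F plate [ 0.67 -0.05] -0.34
tool shift mm [ 1.7 -1.   0.2]
```

Request:
{"method": "send_rows", "body": {"hand": [0.77,0.77,0.77], "linear": [[0.001,0,0],[0.001,0,0],[0,0,0]], "twist": [[0,0,0],[0,0,0],[0,0,0]]}}

```text
time_s: 4.93
position: [0.572, -0.1598, 0.0172]
ee_rot: [3.121, 0.272, 0.001]
contact_force: [-0.7, 0.9, 0.8]
grip_width: 0.0196
```

Run:
```python
from h import *
go(-6,-62,17)
d=r.get_image("side"); crop(d,220,140,120,90,6.5,"pics/s4.png")
```

```text
t 4.93 plate mm [ -7.  -63.1] z 17.2 yaw rel plate -0.14 tilt [ 0.0013 -0.0091] w 19.6 F plate [-0.52  0.97] 0.78
tool shift mm [ 1.  -1.1  0.1]
```

View pics/s4.png

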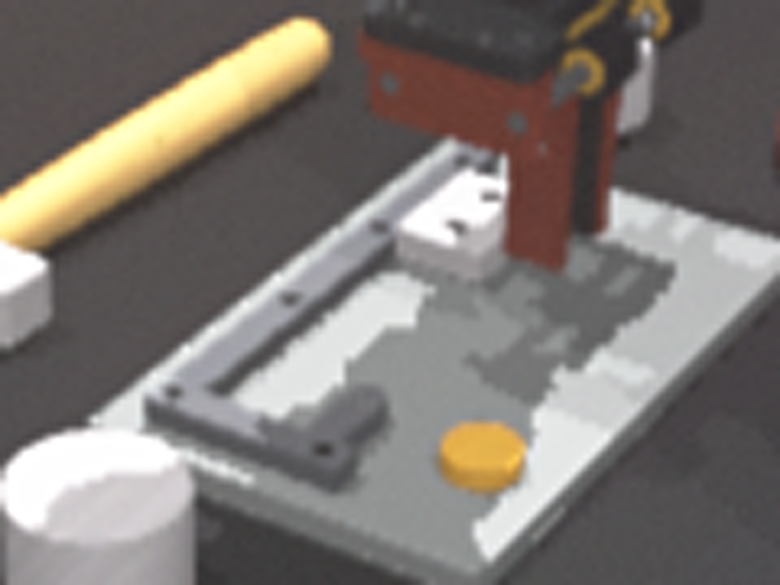

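The spacer is at or almost at the rail. I'll press firmly to seat it.

Request:
{"method": "send_rows", "body": {"hand": [0.77,0.77,0.77,0.77], "linear": [[0.002,0,0],[0.003,0,0],[0.003,0,0],[0.003,0,0]], "twist": [[0,0,0],[0,0,0],[0,0,0],[0,0,0]]}}

```text
time_s: 5.32
position: [0.5722, -0.1598, 0.0171]
ee_rot: [3.121, 0.27, -0.04]
contact_force: [-14.9, -0.9, 7.8]
grip_width: 0.0203
```

Run:
```python
from h import *
go(-6,-62,17)
```

```text
t 5.32 plate mm [ -6.8 -63.1] z 17.1 yaw rel plate -0.21 tilt [-0.0248 -0.0107] w 20.3 F plate [-14.84   1.76] 7.77
tool shift mm [ 0.8 -1.1  0.1]
```

Request:
{"method": "send_rows", "body": {"hand": [0.77,0.77,0.77,0.77,0.77,0.77,0.77,0.77,0.77,0.77], "linear": [[0,0,0],[-0.002,0,0],[-0.01,0,0],[-0.015,0,0],[-0.015,0,-0.02],[-0.015,0,-0.04],[-0.02,0.03,-0.03],[-0.02,0.04,0],[-0.02,0.04,0],[0,0,0]], "twist": [[0,0,0],[0,0,0],[0,0,0],[0,0,0],[0,0,0],[0,0,0],[0,0,0],[0,0,0],[0,0,0],[0,0,0]]}}

```text
time_s: 6.15
position: [0.4795, -0.2846, 0.1123]
ee_rot: [3.117, 0.283, -0.026]
contact_force: [0.6, -0.3, 0.5]
grip_width: 0.0202
```

Run:
```python
from h import *
go(20,-130,90)
d=r.get_image("top"); crop(d,230,150,145,108,5.5,"pics/t5.png");np.savez("top5.npz",**d)
```

```text
t 6.15 plate mm [-120.  -169.7] z 112.3 yaw rel plate 0.26 tilt [-0.0156 -0.0132] w 20.2 F plate [ 0.49 -0.39] 0.46
tool shift mm [140.5 -39.3  19.4]
```

View pics/t5.png

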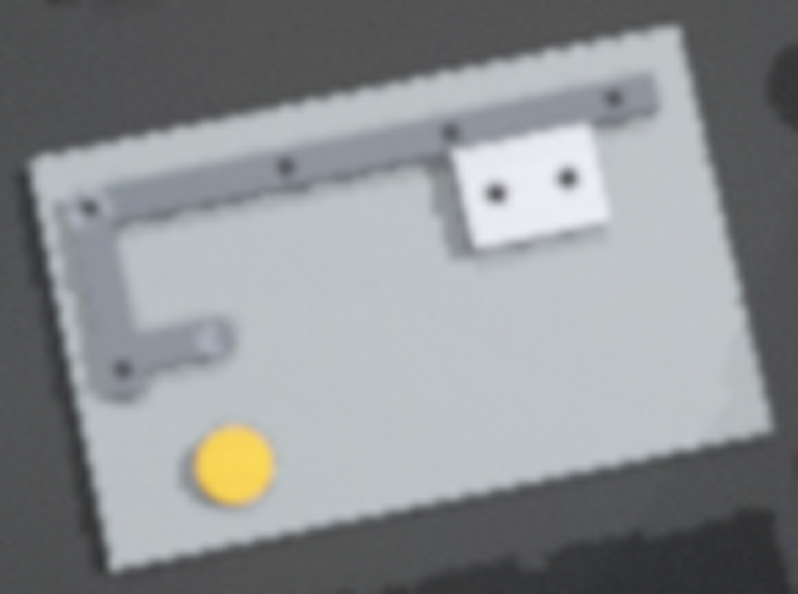

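Run:
```python
from h import *
d=load("top5.npz")
B=[cp(d,*p,.026)[:2] for p in[(450,150),(590,122),(610,218),(475,248)]]
a,Rs,ts,e=fit([(.018,.025),(.018,-.025),(-.018,-.025),(-.018,.025)],B);print("sp",e.tolist())
print("in plate",RP.T@(ts-TP)*1e3,np.degrees(a-TH))
print("marks",[np.round(RP.T@(cp(d,*p,.026)[:2]-TP)*1e3,1).tolist() for p in[(496,193),(569,178)]])
print(r.get_state()["q"]); print(pt(d,394,160,.035), RP.T@(pt(d,394,160,.035)[:2]-TP))
```

```text
sp [[-0.0, 0.5], [-0.4, -0.5], [0.4, 0.5], [0.0, -0.5]]
in plate [ 23.17233118 -53.10290403] 0.5344070577269429
marks [[22.6, -40.2], [22.7, -66.7]]
[-0.58092345 -0.01076306  1.53087825 -0.01726688  1.62817694  0.80731129]
[ 0.64090466 -0.27687122  0.035     ] [ 0.04025577 -0.19046509]
```

Request:
{"method": "send_rows", "body": {"hand": [0.93,0.93,0.93,0.93,0.93,0.93,0.93,0.93,0.93,0.93,0.93,0.93,0.93,0.93,0.93,0.93,0.93,0.93,0.93], "linear": [[0.028,-0.012,0],[0.028,-0.012,0],[0.028,-0.012,0],[0.028,-0.012,0],[0.028,-0.012,0],[0,0,0],[0,0,0],[0,0,0],[0,0,0],[0,0,0],[0,0,0],[0,0,0],[0,0,0],[0,0,0],[0,0,0],[0,0,0],[0,0,0],[0,0,0],[0,0,0]], "twist": [[0,0,0],[0,0,0],[0,0,0],[0,0,0],[0,0,0],[0,0,-7],[0,0,-7],[0,0,-7],[0,0,-7],[0,0,-7],[0,0,-7],[0,0,-7],[0,0,-7],[0,0,-7],[0,0,-7],[0,0,-7],[0,0,-7],[0,0,-7],[0,0,0]]}}

```text
time_s: 7.78
position: [0.6222, -0.164, 0.0985]
ee_rot: [-1.938, -2.459, 0.001]
contact_force: [0.3, -0.2, -0.3]
grip_width: 0.0063
```

Run:
```python
from h import *
go(20,-108,40)
```

```text
t 7.78 plate mm [ 41.6 -76.1] z 98.5 yaw rel plate 93.41 tilt [-0.0092  0.0062] w 6.3 F plate [ 0.24 -0.3 ] -0.33
tool shift mm [-31.  -23.1  58.4]
```

Request:
{"method": "send_rows", "body": {"hand": [0.93,0.93,0.93,0.93,0.93], "linear": [[0,0,0],[0,0,0],[-0.016,-0.011,0],[-0.016,-0.011,0],[0,0,0]], "twist": [[0,0,3.4],[0,0,0],[0,0,0],[0,0,0],[0,0,0]]}}

```text
time_s: 8.2
position: [0.6072, -0.1934, 0.0964]
ee_rot: [-2.016, -2.393, -0.002]
contact_force: [0.2, -0.1, 0.9]
grip_width: 0.0058
```

Run:
```python
from h import *
go(20,-108,40)
```

```text
t 8.2 plate mm [  21.7 -102.4] z 96.4 yaw rel plate 89.65 tilt [-0.009   0.0093] w 5.8 F plate [ 0.16 -0.17] 0.94
tool shift mm [-6.2 -1.3 56.3]
```

Request:
{"method": "send_rows", "body": {"hand": [0.93,0.93,0.93,0.93,0.93], "linear": [[-0.006,-0.002,0.01],[0,0,0.018],[0,0,0.018],[0,0,0.012],[0,0,0]], "twist": [[0,0,-0.3],[0,0,0],[0,0,0],[0,0,0],[0,0,0]]}}

```text
time_s: 8.62
position: [0.6077, -0.197, 0.0348]
ee_rot: [-2.013, -2.398, -0.007]
contact_force: [-0.0, 0.2, -0.6]
grip_width: 0.0062
```

Run:
```python
from h import *
go(20,-108,17)
d=r.get_image("side"); crop(d,220,140,120,90,6.5,"pics/s6.png")
```

```text
t 8.62 plate mm [  21.5 -106. ] z 34.8 yaw rel plate 89.84 tilt [-0.0053  0.0105] w 6.2 F plate [0.02 0.23] -0.58
tool shift mm [-2.2 -1.5 17.8]
```

View pics/s6.png

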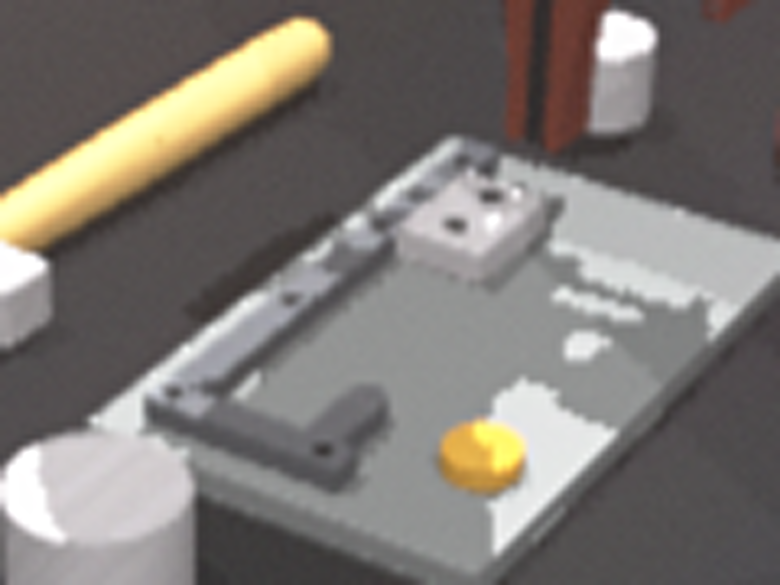

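Request:
{"method": "send_rows", "body": {"hand": [0.93,0.93,0.93,0.93], "linear": [[-0.002,-0.002,0.008],[0,0,0.008],[0,0,0],[0,0,0]], "twist": [[0,0,-0.2],[0,0,0],[0,0,0],[0,0,0]]}}

```text
time_s: 9.0
position: [0.6075, -0.1989, 0.0203]
ee_rot: [-2.01, -2.405, -0.009]
contact_force: [-0.7, -0.1, -0.9]
grip_width: 0.0064
```

Run:
```python
from h import *
go(20,35,17)
```

```text
t 9.0 plate mm [  21.1 -107.9] z 20.3 yaw rel plate 90.12 tilt [-0.0019  0.0094] w 6.4 F plate [-0.7  0. ] -0.92
tool shift mm [142.8  -0.8   4.7]
```

Request:
{"method": "send_rows", "body": {"hand": [0.93,0.93,0.93,0.93,0.93,0.93,0.93,0.93,0.93,0.93,0.93,0.93], "linear": [[0,-0.001,0.003],[0.004,0,0],[0.004,0,0],[0.004,0,0],[0.004,0,0],[0.004,0,0],[0.004,0,0],[0.004,0,0],[0.004,0,0],[0.004,0,0],[0.004,0,0],[0,0,0]], "twist": [[0,0,0],[0,0,0],[0,0,0],[0,0,0],[0,0,0],[0,0,0],[0,0,0],[0,0,0],[0,0,0],[0,0,0],[0,0,0],[0,0,0]]}}

```text
time_s: 10.0
position: [0.5998, -0.1558, 0.0203]
ee_rot: [-2.012, -2.408, -0.011]
contact_force: [-0.9, 0.2, 0.6]
grip_width: 0.0063
```

Run:
```python
from h import *
go(20,35,17)
d=r.get_image("side"); crop(d,220,140,120,90,6.5,"pics/s7.png")
d=r.get_image("top"); crop(d,230,150,145,108,5.5,"pics/t7.png")
```

```text
t 10.0 plate mm [ 21.1 -64. ] z 20.3 yaw rel plate 90.12 tilt [0.0023 0.0075] w 6.3 F plate [-0.84  0.35] 0.62
tool shift mm [99.  -0.9  4. ]
```

View pics/s7.png

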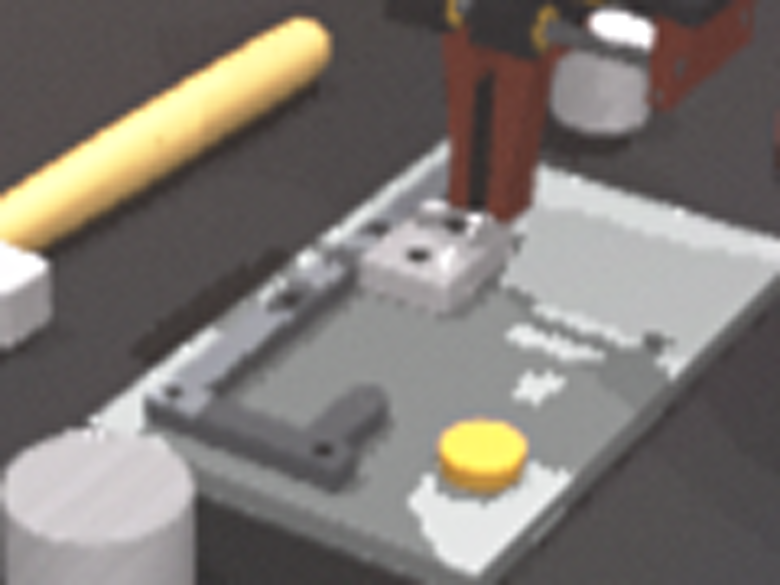

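View pics/t7.png

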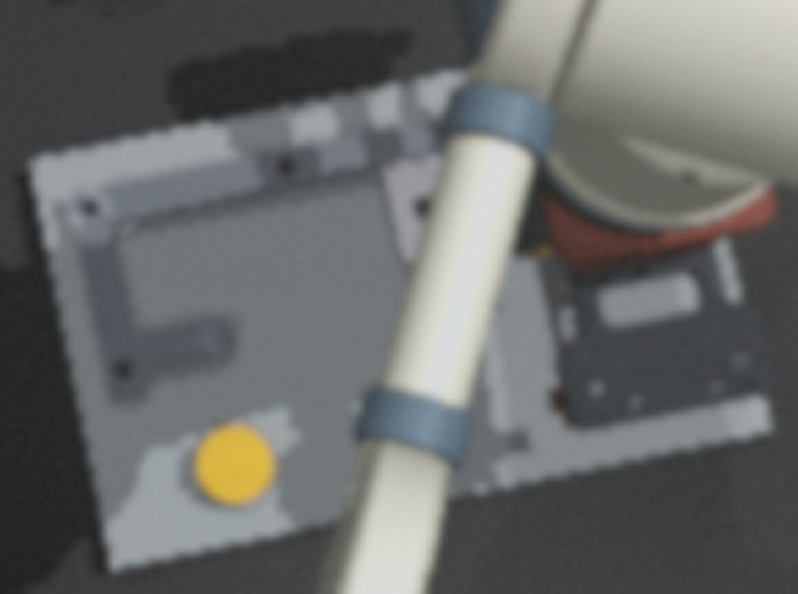

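Request:
{"method": "send_rows", "body": {"hand": [0.93,0.93,0.93,0.93,0.93,0.93,0.93,0.93,0.93,0.93,0.93], "linear": [[0.004,0,0.002],[0.004,0,0.001],[0.004,0,0],[0.004,0,0],[0.004,0,0],[0.004,0,0],[0.004,0,0],[0.004,0,0],[0.004,0,0],[0.004,0,0],[0,0,0]], "twist": [[0,0,0],[0,0,0],[0,0,0],[0,0,0],[0,0,0],[0,0,0],[0,0,0],[0,0,0],[0,0,0],[0,0,0],[0,0,0]]}}

```text
time_s: 11.02
position: [0.5923, -0.1135, 0.0175]
ee_rot: [-2.015, -2.408, -0.011]
contact_force: [1.0, 0.4, 0.3]
grip_width: 0.0064
```

Run:
```python
from h import *
go(20,35,17)
d=r.get_image("side"); crop(d,220,140,120,90,6.5,"pics/s8.png")
d=r.get_image("top"); crop(d,230,150,145,108,5.5,"pics/t8.png")
```

```text
t 11.02 plate mm [ 21.1 -21.1] z 17.5 yaw rel plate 90.06 tilt [0.003  0.0065] w 6.4 F plate [1.03 0.21] 0.31
tool shift mm [56.1 -1.   0.8]
```

View pics/s8.png

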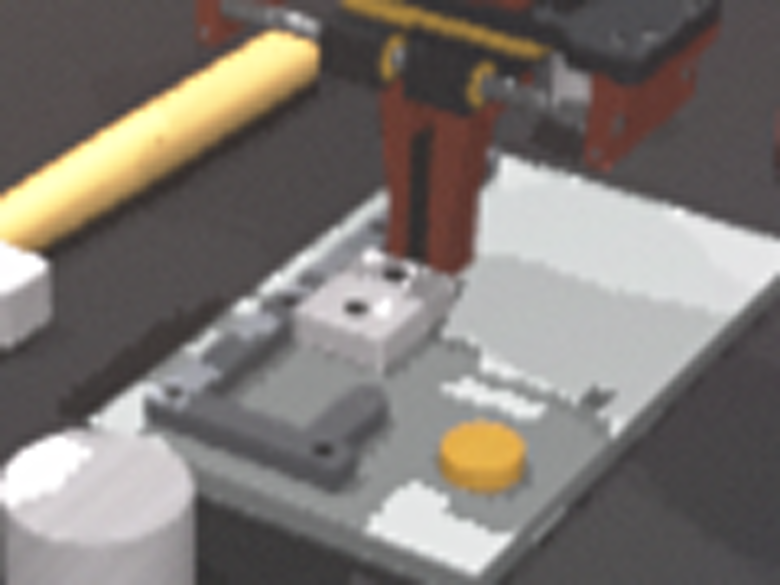

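View pics/t8.png

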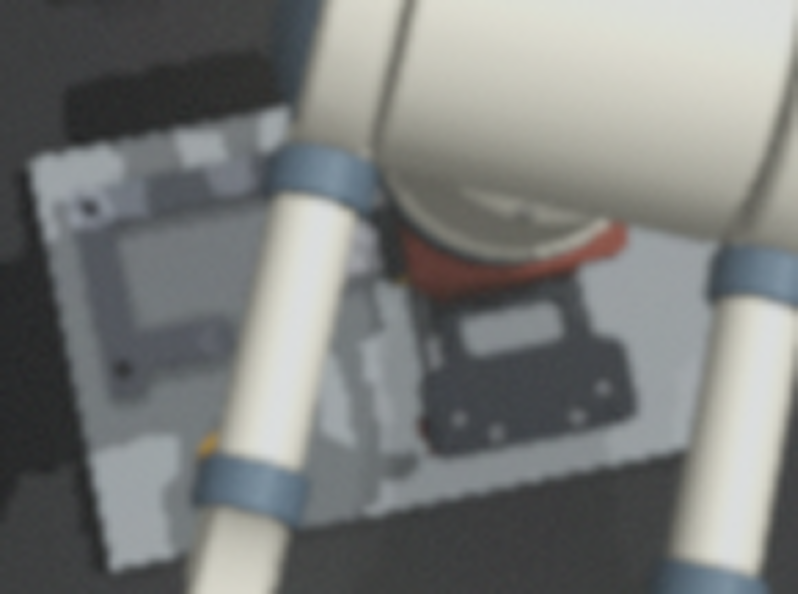

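Run:
```python
from h import *
d=load("side0.npz")
f=lambda u,v,z: np.round(RP.T@(cp(d,u,v,z,220,140,6.5)[:2]-TP)*1e3,1)
for p in[(298,315),(383,345),(455,283),(355,307),(393,273)]: print(p,f(*p,.026))
print("ref stop hole etc",f(173,391,.022),f(290,298,.022),f(323,449,.022))
```

```text
(298, 315) [36.  44.2]
(383, 345) [ 1.8 43.9]
(455, 283) [ 2.3 -4.7]
(355, 307) [22.7 28.7]
(393, 273) [23.7  1.9]
ref stop hole etc [ 47.7 102.4] [47.9 31.1] [-11.8 102.5]
```

Both spacer marks measure at plate x of about 23 mm, so it's still on the rail and square. I'll continue into the pocket.

Request:
{"method": "send_rows", "body": {"hand": [0.93,0.93,0.93,0.93,0.93,0.93,0.93,0.93,0.93], "linear": [[0.004,0,0],[0.004,0,0],[0.004,0,0],[0.004,0,0],[0.004,0,0],[0.004,0,0],[0.004,0,0],[0.004,0,0],[0,0,0]], "twist": [[0,0,0],[0,0,0],[0,0,0],[0,0,0],[0,0,0],[0,0,0],[0,0,0],[0,0,0],[0,0,0]]}}

```text
time_s: 11.87
position: [0.586, -0.0799, 0.0175]
ee_rot: [-2.016, -2.407, -0.01]
contact_force: [-0.3, 0.5, -0.8]
grip_width: 0.0061
```

Run:
```python
from h import *
go(20,35,17)
d=r.get_image("side"); crop(d,220,140,120,90,6.5,"pics/s9.png")
```

```text
t 11.87 plate mm [20.8 13.1] z 17.5 yaw rel plate 90.0 tilt [0.0028 0.0059] w 6.1 F plate [-0.18  0.55] -0.75
tool shift mm [21.9 -0.8  0.6]
```

View pics/s9.png

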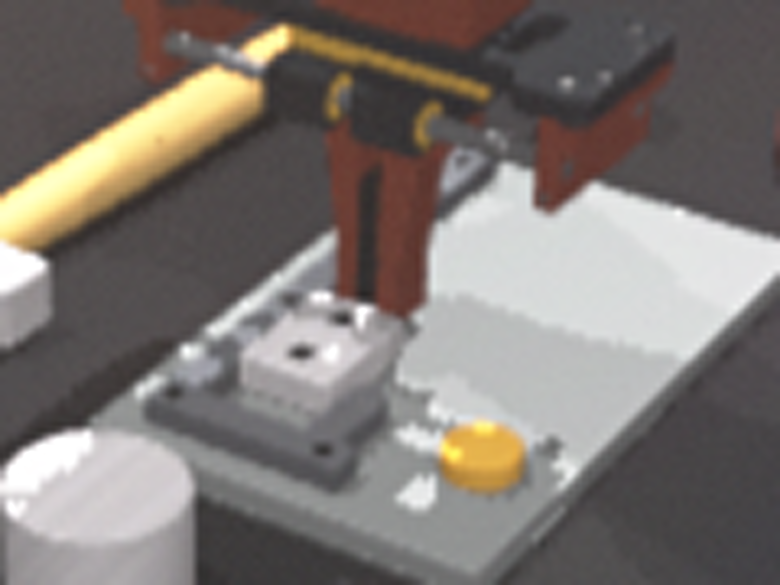

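The spacer is well inside the pocket and parallel to the rail, with about 20 mm to go.

Request:
{"method": "send_rows", "body": {"hand": [0.93,0.93,0.93,0.93,0.93,0.93,0.93], "linear": [[0.004,0,0],[0.004,0,0],[0.004,0,0],[0.003,0,0],[0.002,0,0],[0.001,0,0],[0,0,0]], "twist": [[0,0,0],[0,0,0],[0,0,0],[0,0,0],[0,0,0],[0,0,0],[0,0,0]]}}

```text
time_s: 12.5
position: [0.5826, -0.0609, 0.0176]
ee_rot: [-2.016, -2.408, -0.009]
contact_force: [-0.8, -0.8, 0.8]
grip_width: 0.006
```

Run:
```python
from h import *
go(20,35,17)
```

```text
t 12.5 plate mm [20.7 32.4] z 17.6 yaw rel plate 90.0 tilt [0.0028 0.0051] w 6.0 F plate [-0.93 -0.64] 0.82
tool shift mm [ 2.6 -0.7  0.6]
```

Request:
{"method": "send_rows", "body": {"hand": [0.93,0.93,0.93,0.93,0.93], "linear": [[0.001,0,0],[0.002,0,0],[0.002,0,0],[0.002,0,0],[0.003,0,0]], "twist": [[0,0,0],[0,0,0],[0,0,0],[0,0,0],[0,0,0]]}}

```text
time_s: 12.92
position: [0.5824, -0.0591, 0.0185]
ee_rot: [2.014, 2.395, -0.005]
contact_force: [2.2, -11.9, -0.2]
grip_width: 0.0063
```

Run:
```python
from h import *
go(20,35,17)
```

```text
t 12.92 plate mm [20.8 34.2] z 18.5 yaw rel plate 89.78 tilt [ 0.0072 -0.0103] w 6.3 F plate [  0.08 -12.09] -0.2
tool shift mm [ 0.8 -0.9  1.4]
```

Firm stop contact at y = 34.2, with 12 N; I expected 35. I'll back off along -y, lift and look.

Request:
{"method": "send_rows", "body": {"hand": [0.93,0.93,0.93,0.93,0.93,0.93,0.93,0.93,0.93,0.93,0.93], "linear": [[0,0,0],[-0.002,0,0],[-0.008,0,0],[-0.015,0,0],[-0.015,0,-0.02],[-0.02,0,-0.04],[-0.03,-0.02,-0.03],[-0.03,-0.04,0],[-0.03,-0.04,0],[-0.03,-0.04,0],[0,0,0]], "twist": [[0,0,0],[0,0,0],[0,0,0],[0,0,0],[0,0,0],[0,0,0],[0,0,0],[0,0,0],[0,0,0],[0,0,0],[0,0,0]]}}

```text
time_s: 13.83
position: [0.4899, -0.2514, 0.1095]
ee_rot: [2.009, 2.401, -0.009]
contact_force: [0.1, -0.4, -0.4]
grip_width: 0.0062
```

Run:
```python
from h import *
where()
d=r.get_image("side"); crop(d,220,140,120,90,6.5,"pics/s10.png")
d=r.get_image("top"); crop(d,230,150,145,108,5.5,"pics/t10.png");np.savez("top10.npz",**d)
```

```text
t 13.83 plate mm [-103.9 -138.9] z 109.5 yaw rel plate 90.05 tilt [ 0.0051 -0.0116] w 6.2 F plate [ 0.06 -0.42] -0.43
```

View pics/s10.png

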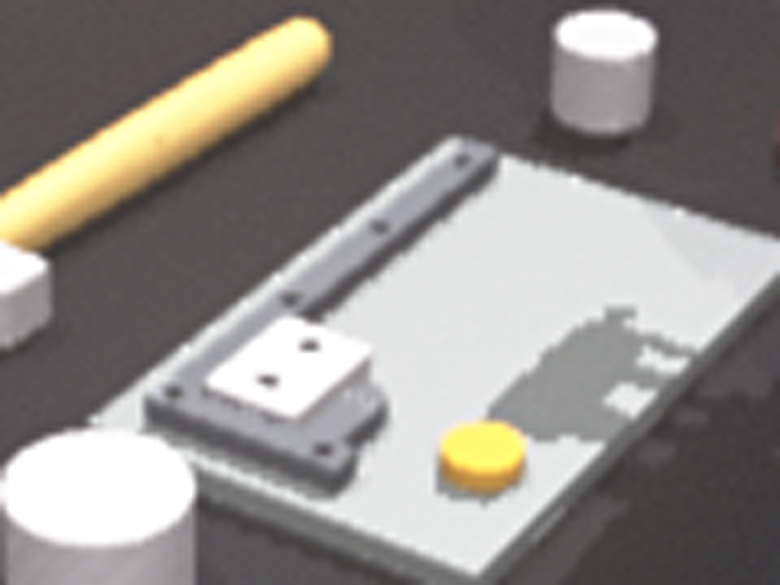

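View pics/t10.png

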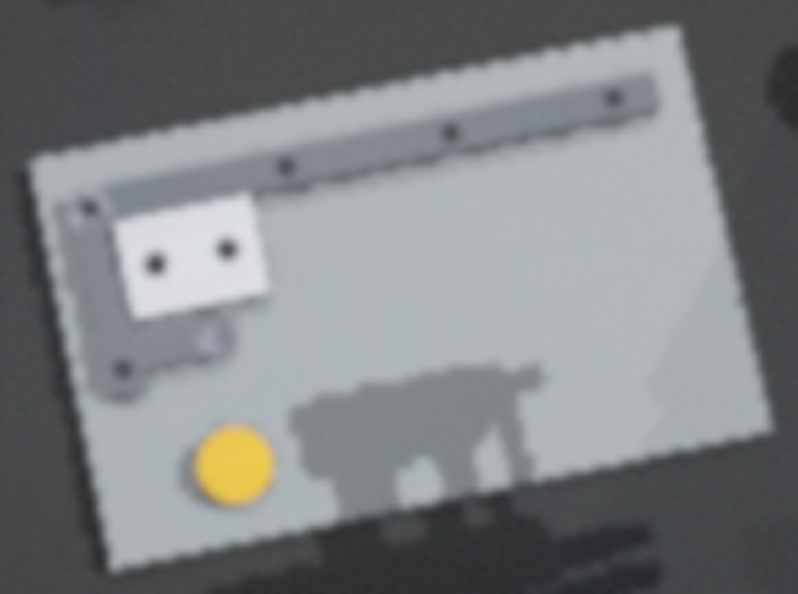

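Run:
```python
from h import *
d=load("top10.npz")
f=lambda p:cp(d,*p,.026)[:2]
B=[f(p) for p in[(113,222),(252,192),(270,290),(135,320)]]
a,Rs,ts,e=fit([(.018,.025),(.018,-.025),(-.018,-.025),(-.018,.025)],B)
print("in plate",RP.T@(ts-TP)*1e3,np.degrees(a-TH),e.tolist())
print("marks",[np.round(RP.T@(f(p)-TP)*1e3,1).tolist() for p in[(155,264),(227,249)]])
for n in("top0.npz","top5.npz","top10.npz"):
    d=load(n);I=cv2.resize(d["color"][150:258,230:375],None,fx=4,fy=4,interpolation=cv2.INTER_CUBIC)
    m=(I.min(2)>(200 if n!="top10.npz" else 205)).astype(np.uint8)
    c=max(cv2.findContours(m,0,2)[0],key=cv2.contourArea) if m.any() else None
    (u,v),wh,an=cv2.minAreaRect(c); print(n,wh,an,RP.T@(cp(d,u,v,.026,k=4)[:2]-TP)*1e3)
```

```text
in plate [22.0922352  70.02973833] 0.624164717682716 [[-0.2, 0.1], [0.0, -0.5], [0.2, 0.7], [-0.0, -0.3]]
marks [[21.9, 83.7], [22.1, 57.5]]
top0.npz (297.75323486328125, 482.98931884765625) 78.12129974365234 [-6.24449734  1.03290237]
top5.npz (72.56719207763672, 103.10824584960938) 78.11134338378906 [ 22.66365429 -53.92095135]
top10.npz (67.07170867919922, 97.07747650146484) 78.69007110595703 [21.96352867 70.30282953]
```

Spacer measures at (22.0, 70.1) mm, square within about 0.6°, against home at (22, 70). Nothing else has moved and the hand is clear, so I'm handing in.

Run:
```python
from plant import r
print(r.job_done())
```

```text
the job is handed in; nothing more can be done
None
```

The spacer is in the corner pocket, against both the rail and the end stop, and the job was handed in at about 14 s of the 54 s allowed. No verdict is reported, so this rests on my own checks.

- **Against the rail:** I pushed it square to the rail with two spread fingertips. It then sat at plate (23, -53) mm, about 0.5° off square and well ahead of the pocket.
- **Into the pocket:** I slid it along the rail with the fingertips on its end face until it met the stop at about 12 N. Then I backed off and lifted the hand clear.
- **Last check:** the top view puts it at plate (22.0, 70.1) mm, against home at (22, 70), and within about 0.6° of square. It lay flat, and the disc, slugs and hammer looked unmoved by eye. I did not measure them.
- **Small disagreements:**
  - Finger contact with the rail and with the stop came about 1 mm away from the calculated points, within the 2 mm calibration.
  - One automatic outline measurement, of the first picture, picked up the plate instead of the spacer, so I ignored it.

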